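Clamp a power module with a coaxial clamp and lock it

TASK

A power module lies in the nest of the bench clamp. Turn the small upper bar knob clockwise, by feel, until the pad bears on the module with about 35 N (give or take 10), without crushing it and without turning the large ring under the knob. Let go; then turn the ring clockwise from its free mark to its locked end without disturbing the knob, so that the pad keeps its pressure, and let go, leaving the other things on the bench alone.

Things in the scene. Friction and masses are not known exactly. Their poses are not given: they have to be found in the camera images.
- knob_grip (a point): Centre of the inner (upper) knob: a plain aluminium bar on the vertical clamp axis, 36 mm long, 14 mm thick, 24 mm tall, with a thin black line on top of one half. This point is on the axis, 10 mm below the bar's top and 20 mm above the top face of the ring under it; the bar's underside is 6 mm above the ring. x axis along the bar, y across its 14 mm thickness, z up.
- knob (a joint): Turn of the knob in rad: 0 at the start, growing clockwise seen from above, up to 2.6. Lowers the pad 5 mm per rad; stays where left. Free drag 0.3 N m while turning (a third or so stays when halted); with the pad bearing, each N of pad pressure adds 0.005 N m (35 N: 0.17 N m above free) and pressure grows 165 N per rad. First touch at 0.4 to 1.2 rad: not measured, to be felt.
- ring_grip (a point): Centre of the outer (lower) control: a round black ribbed lock ring, 58 mm in diameter (60 mm over its small ribs, which are only for show), 16 mm tall, on the same vertical axis under the knob. This point is half-way up the ring; the clamp's flat head lies 23 mm below this point. The knob's top stands 38 mm above this point. z up; x axis to the pointer.
- lock_ring (a joint): Turn of the ring in rad, growing clockwise seen from above: 0 at its free end, 1.4 at its locked end stop; it starts between 0 and 0.15 and counts as locked above 1.2. It stays where it is left and drags with about 0.2 N m. It turns freely of the knob.
- ring_pointer (a point): Thin aluminium ridge (11 x 3 x 2 mm) on top of the ring at 26 mm from the axis; it points to one small steel mark on the head when free, and to the second mark, 1.35 rad clockwise from the first, when locked.
- spindle: Steel spindle with a black square pressure pad, 24 x 24 x 8 mm, under the clamp's head on the knob's axis. The pad rides on a stiff spring stack. Origin at the centre of the pad's underside while unloaded, z up. It moves straight down as the knob is turned.
- fixture: Grey C-shaped bench clamp bolted to the table: dark base plate 170 x 140 x 16 mm (x from -100 to +70 mm), column on its -x side, head 137 x 78 mm (x from -87 to +50 mm), top of the head 136 mm above the table. Origin on the table under the clamp axis, x from the column to the open side, z up. A black power module on a white plate (66 x 50 mm, 30 mm tall in all) lies in a nest under the pad.
- spare_module_mid (a point): Bystander: centre of a loose spare module, a black block on a white plate 66 x 50 mm, 30 mm tall, on the table beside the clamp.
- screwdriver_grip (a point): Bystander: handle of a screwdriver lying on the table beside the clamp, some 200 mm long.
- screw_tray_in (a point): Bystander: inner floor of an open grey tray, 90 x 70 x 30 mm, on the table beyond the clamp's open side.
Mind the look-alikes: they are no part of the job. There is more than one size of the fixture; the job needs the smallest.

How it is judged:
On the way, in this order (a step that is already met when the one before it is completed fails the run):
1. the pad bears on the module with 24 to 48 N while the ring still stands at its free end (contact force between spindle and anything else between 24 and 48 N and value of joint lock_ring below 0.3 rad), for 0.2 s.
2. the ring is turned to its locked end (value of joint lock_ring above 1.2 rad), for 0.2 s.
At the end, for the whole second after the job is handed in: The pad bears on the module with 24 to 48 N, at rest, and the ring stands at its locked end (joint above 1.2 rad) (contact force between spindle and anything else between 24 and 48 N and value of joint lock_ring above 1.2 rad and linear speed of spindle below 0.002 m/s); the robot touches nothing.
It fails at once if the module is crushed: the pad presses with more than 60 N (contact force between spindle and anything else above 60 N).
It fails at once if the ring is turned (past 0.3 rad) while the pad does not bear on the module with 18 to 55 N: turned before the pad was set, or the knob disturbed while locking (value of joint lock_ring above 0.3 rad and (contact force between spindle and anything else below 18 N or contact force between spindle and anything else above 55 N)).
It fails at once if a bystander (spare module, screwdriver or screw tray) is moved by more than 20 mm (distance of any of spare_module_mid, screwdriver_grip, screw_tray_in from where it was at the start of the episode above 0.02 m).
It also fails if it takes over 72 s, if anything falls off the work surface, if the arm or the gripper's body presses on something with over 40 N, if the wrist force passes 120 N, or if a joint passes its speed limit or range.

ROBOT

A 6-joint arm with a two-finger parallel gripper is mounted at the origin on the work surface. World frame = base frame: x ahead of the robot, y to its left, z up, the work surface at z = 0. Lengths are in m, angles in rad, forces in N, time in s.
With the tool pointing down it reaches from about 0.35 to 0.975 m from the base axis. Payload 7.1 kg.
Tool frame: the origin (TCP) lies between the finger pads; the fingertips stand 11 mm ahead of it and the grasp point (between the pads) lies 8 mm behind it (r.finger_overhang is the distance from the TCP to the fingertips, in m); z points along the fingers, y is the line along which they close (so a half turn about z gives the same grasp; the last joint's range is limited). The gripper opens to 88 mm and grips with 3 to 60 N. Pads are 20 mm wide; open, the fingers measure 115 mm over their backs; the gripper's body (75 mm by 178 mm) begins 61 mm behind the grasp point.
Start: joints at [-1.356, 0.423, 1.63, -0, 1.089, -0.019], TCP at [0.145, -0.608, 0.234] pointing down, gripper open.
Joint ranges: [-3, 3], [-0.9, 2.11], [0.09, 2.58], [-1.31, 4.45], [0.11, 2.69], [-2.54, 2.54]. Speed limits (rad/s): [2.39, 2.39, 3.01, 3.14, 3.14, 3.14].

INTERFACE

Orientations are given as a unit quaternion [x, y, z, w].
In Python, from station import r, get_image, get_calibration, workorder, masks_of, landmark_of gives the robot as it stands. The module is installed in compiled form; this text tells all that it offers.
- The arm moves only by the shell command python3 -m pendant 'ROWS' [OPENING]. ROWS is JSON, a list of rows, each a list of 2 entries, a list of its own where there are three numbers: the shift along the tool's x, y, z in mm, then the turn about the tool's z in rad. A call has 1 to 20 rows; each row is the pose to reach, as a shift and turn from the pose commanded when the call began, along the tool's axes at that moment; what a row does not reach only later rows make up. A row lasts 1/8 s, in which the tool goes at most 62.5 mm and 10.7 degrees, less where a joint would pass 70% of its speed; a pose out of reach is approached as far as the arm can. A call with a gripper value outside its range is refused whole. OPENING is the closure, from 0 (fully open) to 1 (shut), set as the call begins (- or left out, the last holds). The fingers move at their own pace and stop on an object; the grip force is fixed at half the most. Time passes only in rows, so rows that repeat a pose let the fingers close. It gives the time, the measured TCP pose, the force, the opening and the grip force at its end, in the units of the state.
- r.observe(): the state, without advancing time (a new reading comes with each control period).
- get_image(name): name is "scene" or "top"; returns the picture (420x560x3 uint8, blue, green, red); there is no depth.
- get_calibration(name): a dict with "camera_matrix" (3x3 intrinsics, pixels), "k1" (the pictures are not rectified: a ray, as slopes to the right and down, at radius r is drawn at 1 + k1 r^2 times it, then the intrinsics apply), "rvec" (rotation vector, rad) and "tvec" (3), from world to camera coordinates, as OpenCV has them. Camera axes: x right, y down, z forward; pixel columns grow to the right and rows downward; lengths in m; the calibration is good to about 2 mm. A picture is of the moment at which its call begins. get_calibration takes no time and is no camera call.
- workorder.job_done(): hands the job in; it is judged then, once.
Trained networks look in the newest picture that a camera, given by its name, has taken for a name from the list of things; names that differ only in an ending like _2 or _b are one class to them, and where a whole thing is asked for, a point or a joint stands for the part that bears it (a point fixed in the world has none). Each returns a list of dicts, best first, with "confidence" (0 to 1); they miss things now and then, are a little off and sometimes report something else, mostly with a low value. They report only what shows in the picture. A call takes as long as a camera call. They do not tell look-alikes from the thing itself.
- masks_of(target, camera): "mask" (420x560 bool, what is visible of it) and "position" ([column, row] in pixels, amid what is visible of it).
- landmark_of(target, camera): "position" ([column, row] in pixels: a listed point, or the origin of a listed thing).
The state is a dict: "time_s": time; "joint_pos": joint angles; "dq": joint speeds; "effort": joint torques, N m; "tcp_pos": TCP position; "tcp_rot": TCP orientation; "ft_force": force on the tool from outside, world axes, zero at the start; "moment": the same for the moment, N m; "gripper_width": finger opening in m; "finger_force": force on a finger pad.
Only numpy, scipy, OpenCV 4.12 (cv2) and the standard library are available. Lean on these libraries where they do the work, as an engineer would, in place of code of your own. Each camera call takes 0.05 s, during which the arm holds its last target. There are 200 camera calls.

## Working session

There is one attempt and no reset: what is moved stays moved. The work goes in short steps, Python scripts to look and compute and a shell command to move; the robot and the scene stay as the last step left them, time stands still between calls to the robot, and variables do not carry over. Pictures are saved under pics/ and viewed, at most 10 in all, crops included, and the job is handed in when it is done.

```bash
mkdir -p pics; cat > h.py <<'E'
import numpy as np, cv2
from station import *
from scipy.spatial.transform import Rotation as R
def ray(px,cam):
    c=get_calibration(cam);K=np.array(c["camera_matrix"],float)
    d=np.array([(px[0]-K[0,2])/K[0,0],(px[1]-K[1,2])/K[1,1]])
    s=d.copy()
    for _ in range(20): s=d/(1+c["k1"]*(s@s))
    Rm=cv2.Rodrigues(np.array(c["rvec"],float))[0];t=np.array(c["tvec"],float).ravel()
    return -Rm.T@t, Rm.T@np.array([s[0],s[1],1.])
def atz(px,cam,z):
    o,d=ray(px,cam); return o+d*(z-o[2])/d[2]
def proj(p,cam):
    c=get_calibration(cam);K=np.array(c["camera_matrix"],float)
    Rm=cv2.Rodrigues(np.array(c["rvec"],float))[0];q=Rm@np.asarray(p,float)+np.array(c["tvec"],float).ravel()
    s=q[:2]/q[2]; s=s*(1+c["k1"]*(s@s)); return s*[K[0,0],K[1,1]]+K[:2,2]
E
python3 - <<'E'
from h import *
for c in("scene","top"):
    im=get_image(c);cv2.imwrite(f"pics/{c}0.png",im)
    o,_=ray((280,210),c);print(c,o.round(3),atz((280,210),c,0).round(3))
    for n in("knob_grip","ring_grip","ring_pointer","fixture","spindle"):
        print(n,[(np.round(x["position"],1).tolist(),round(x["confidence"],2)) for x in landmark_of(n,c)])
s=r.observe();print(s)
E
```

```text
scene [ 1.09  -0.122  0.977] [ 0.552 -0.01   0.   ]
knob_grip [([137.1, 271.6], 0.83), ([270.9, 160.4], 0.62), ([385.3, 106.7], 0.58)]
ring_grip [([140.0, 272.5], 0.98)]
ring_pointer [([265.6, 173.6], 0.59), ([129.2, 287.7], 0.58)]
fixture [([168.3, 303.6], 0.91), ([365.3, 168.3], 0.77), ([272.6, 197.8], 0.61)]
spindle []
top [ 0.383 -0.022  1.271] [ 0.627 -0.    -0.   ]
knob_grip [([146.1, 261.2], 0.86), ([436.0, 128.0], 0.62), ([293.0, 245.2], 0.41)]
ring_grip [([149.3, 266.4], 0.97), ([435.6, 136.9], 0.73), ([292.4, 242.5], 0.55)]
ring_pointer [([155.8, 250.7], 0.8), ([443.7, 119.9], 0.73), ([299.2, 235.4], 0.58)]
fixture [([172.2, 274.4], 0.94), ([289.1, 253.8], 0.87), ([410.6, 164.4], 0.8)]
spindle []
{'time_s': 0.6, 'joint_pos': array([-1.35600883e+00,  4.23095509e-01,  1.62991977e+00, -3.57808774e-05,
        1.08865572e+00, -1.90263576e-02]), 'dq': array([ 0.00070874, -0.00031701,  0.00141375, -0.00237067,  0.00079705,
       -0.00085172]), 'effort': array([ 3.88837252e-04, -5.44295704e+01, -2.73929894e+01,  6.43674284e-02,
        1.69759820e-02, -2.21493394e-05]), 'tcp_pos': array([ 0.14479614, -0.60795042,  0.23367008]), 'tcp_rot': array([ 9.93173196e-01,  1.16649049e-01, -1.96031886e-05, -3.74387325e-05]), 'ft_force': array([ 0.20387193,  0.84320894, -0.38938277]), 'moment': array([-0.01954794,  0.00537951, -0.05651784]), 'finger_force': 0.0, 'gripper_width': 0.08832170101174816}
```

```bash
python3 - <<'E'
import cv2
cv2.imwrite("pics/s1.png",cv2.resize(cv2.imread("pics/scene0.png"),(800,600)))
cv2.imwrite("pics/t1.png",cv2.resize(cv2.imread("pics/top0.png"),(800,600)))
E
```

```text
(no output)
```

View pics/s1.png

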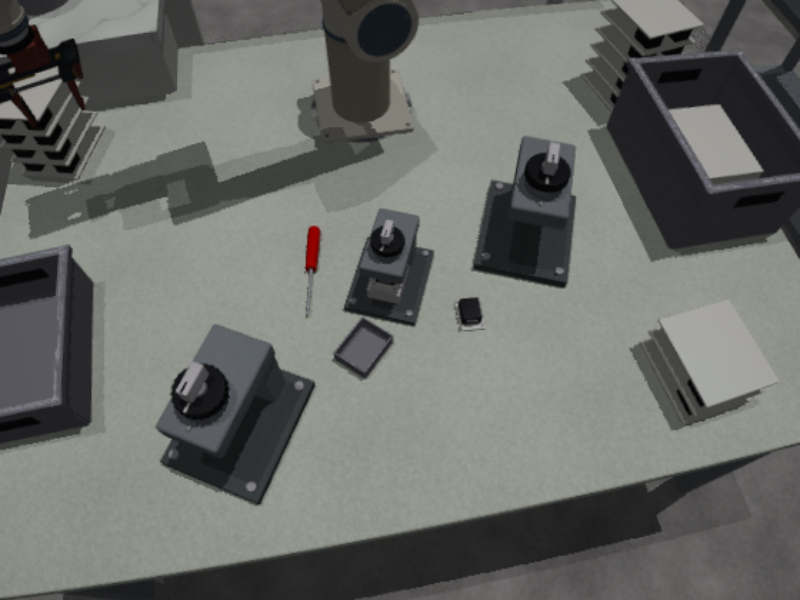

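View pics/t1.png

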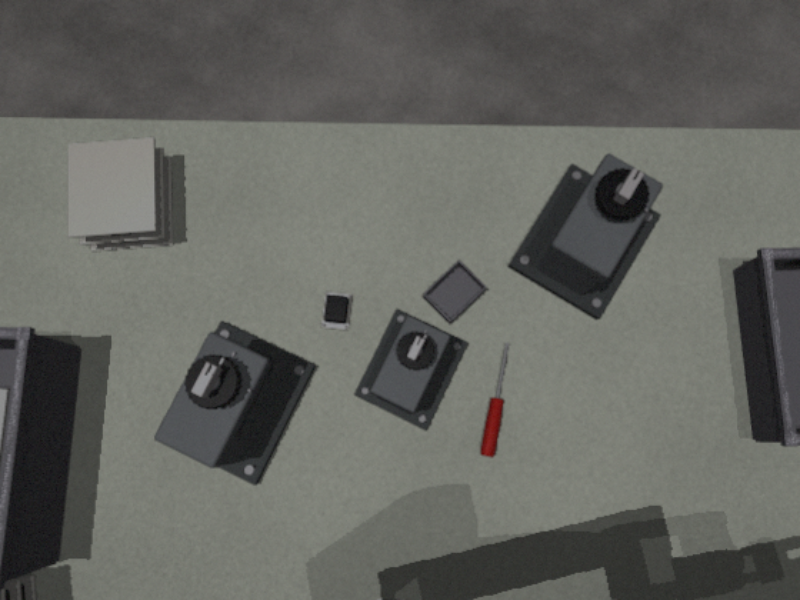

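Candidates, in 560-px coordinates (top / scene): middle clamp (292,245)/(271,165), right clamp (436,133)/(137,272) and left clamp (150,266)/(385,107). The middle one is the smallest, and it has the module in its nest, the tray at its open side, and the screwdriver and spare module beside it, so I choose that one. Next is one close crop to check.

```bash
python3 - <<'E'
from h import *
a=cv2.imread("pics/top0.png")[215:275,260:325];b=cv2.imread("pics/scene0.png")[145:215,240:305]
f=lambda m:cv2.resize(m,(400,400*m.shape[0]//m.shape[1]),interpolation=cv2.INTER_CUBIC)
a,b=f(a),f(b);h=min(a.shape[0],b.shape[0])
cv2.imwrite("pics/c1.png",np.hstack([a[:h],b[:h]]))
for n,z in(("knob_grip",.187),("ring_grip",.159),("ring_pointer",.168)):
    print(n)
    for c,near in(("top",(292,245)),("scene",(271,165))):
        for x in landmark_of(n,c):
            p=np.array(x["position"])
            if np.hypot(*(p-near))<25: print(c,p.round(1),round(x["confidence"],2),atz(p,c,z).round(4))
for n in("knob","lock_ring"):
    for c,near in(("top",(292,245)),("scene",(271,165))):
        for x in masks_of(n,c):
            p=np.array(x["position"])
            if np.hypot(*(p-near))<25:
                m=x["mask"];(cx,cy),(w,h),an=cv2.minAreaRect(np.argwhere(m)[:,::-1].astype(np.float32))
                print(n,c,p.round(1),m.sum(),round(x["confidence"],2),(cx,cy,w,h,an))
E
```

```text
knob_grip
top [293.  245.2] 0.41 [ 0.5138 -0.0331  0.187 ]
scene [270.9 160.4] 0.62 [ 0.516  -0.0271  0.187 ]
ring_grip
top [292.4 242.5] 0.55 [ 0.5232 -0.032   0.159 ]
ring_pointer
top [299.2 235.4] 0.58 [ 0.5382 -0.0467  0.168 ]
scene [265.6 173.6] 0.59 [ 0.5387 -0.0444  0.168 ]
knob scene [271.  164.1] 121 0.43 (271.0, 162.0, 16.0, 8.0, 90.0)
lock_ring top [284.6 246.9] 429 0.91 (290.0, 245.5, 25.0, 26.0, 90.0)
lock_ring scene [273.2 170.8] 341 0.82 (271.0, 169.0, 20.0, 24.0, 90.0)
lock_ring scene [273.4 164. ] 130 0.38 (271.0, 162.5, 17.0, 8.0, 90.0)
```

View pics/c1.png

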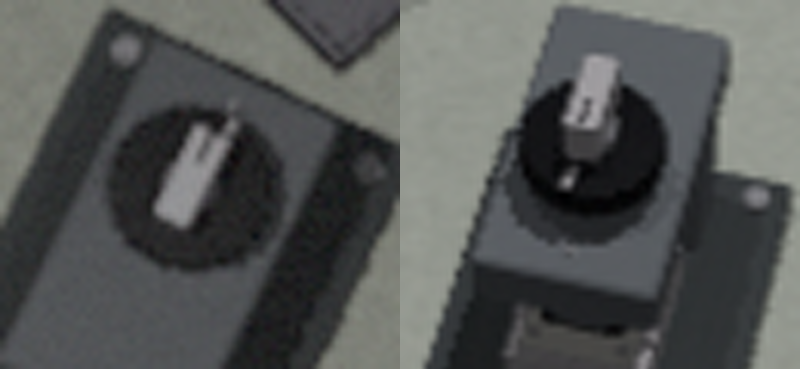

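```bash
python3 - <<'E'
from h import *
for c,(x0,x1,y0,y1),th in(("top",(280,302,225,258),120),("scene",(262,280,150,172),140)):
    g=cv2.cvtColor(cv2.imread(f"pics/{c}0.png"),cv2.COLOR_BGR2GRAY)[y0:y1,x0:x1]
    if c=="top": print(g)
    n,l,st,ce=cv2.connectedComponentsWithStats((g>th).astype(np.uint8))
    k=1+np.argmax(st[1:,4]);pts=np.argwhere(l==k)[:,::-1]+[x0,y0]
    W=np.array([atz(p,c,.197)[:2] for p in pts])*1000
    m=W.mean(0);w,v=np.linalg.eigh(np.cov((W-m).T));d=v[:,1]*np.sign(v[0,1])
    print(c,len(pts),m.round(1),"ang",np.degrees(np.arctan2(d[1],d[0])).round(1),"size",np.sqrt(12*w).round(1))
    m=[x for x in masks_of("lock_ring",c) if np.hypot(*(np.array(x["position"])-((292,245) if c=="top" else (271,168))))<25]
    for x in m[:1]:
        W=np.array([atz(p[::-1],c,.163)[:2] for p in np.argwhere(x["mask"])])*1000
        print("ring circ",cv2.minEnclosingCircle(W.astype(np.float32)))
E
```

```text
[[ 80  66  56  64  76  77  79  76  78  76  81  79  80  75  67  61  50  72
   94 105 115 125]
 [ 47  43  62  76  78  79  80  78  77  79  79  78  77  78  74  74  65  50
   41  65  94 109]
 [ 47  55  67  75  77  78  77  78  81  76  76  75  78  77  76  80  75  74
   64  52  44  72]
 [ 46  61  72  79  77  80  80  77  80  82  76  79  78  78  78  77  79  80
   78  75  67  56]
 [ 50  69  77  79  80  78  81  79  79  80  79  81  79  81  79  78  80  79
   80  79  77  73]
 [ 61  74  78  79  79  80  77  78  80  81  81  76  80  76  81  78  75  81
   83  81  77  78]
 [ 68  78  77  79  79  77  79  78  70  72  70  70  71  78  76  77  77  94
   91  80  80  81]
 [ 74  78  79  79  74  71  68  60  48  53  54  43  52  65  61  64  69  96
   83  75  78  80]
 [ 76  81  74  74  60  55  45  31  25  33  37  31  30  26  27  34  54  72
   65  69  73  78]
 [ 82  79  66  58  41  37  34  32  26  34  30  37  36  36  27  30  33  91
   79  64  71  76]
 [ 81  62  43  26  33  36  32  26  33  36  32  81 101  79  42  24  69 117
   91  46  42  58]
 [ 73  45  35  41  33  34  28  34  32  29  48 118 142 109  67  57  89  96
   
[... 1511 characters left out ...]
38  38  37  41  37  41  42  40  38  42  35  34  41  36  36  38  40
   38  38  35  15]
 [ 53  30  28  39  39  42  41  40  39  37  41  39  40  38  30  37  42  36
   38  37  40  42]
 [ 73  61  41  37  28  43  42  36  39  37  36  39  37  38  33  36  34  37
   27  30  40  44]
 [ 81  81  69  55  31  36  36  45  42  42  43  42  37  37  40  32  34  34
   28  39  57  64]
 [ 86  82  83  75  63  44  32  34  35  33  35  38  35  31  36  25  25  38
   43  45  70  82]]
top 73 [515.9 -27.5] ang -26.0 size [12.  30.9]
ring circ ((516.3116455078125, -26.85474395751953), 29.73756980895996)
scene 44 [518.8 -27.4] ang -25.1 size [12.1 32.9]
ring circ ((523.0694580078125, -27.509599685668945), 33.307945251464844)
```

```bash
cat >> h.py <<'E'
def plan(pos,yawx,s=None):
    """shift (mm, tool axes) and turn (rad) from the present pose to pos with tool x at yawx deg"""
    s=s or r.observe();M=R.from_quat(s["tcp_rot"]).as_matrix()
    d=M.T@(np.array(pos)-s["tcp_pos"])*1000
    y=np.arctan2(M[1,0],M[0,0]);t=y-np.radians(yawx);t=(t+np.pi)%(2*np.pi)-np.pi
    return d.round(1),round(t,3),np.degrees(y).round(2)
E
python3 -c "
from h import *
print(plan([.517,-.028,.26],154.5))"
```

```text
(array([ 496.4, -478. ,  -26.3]), np.float64(-2.463), np.float64(13.4))
```

```bash
python3 -m pendant '[[[0,0,-40],0],[[496,-478,-40],-2.463],[[496,-478,-40],-2.463],[[496,-478,-40],-2.463],[[496,-478,-40],-2.463],[[496,-478,-40],-2.463],[[496,-478,-40],-2.463],[[496,-478,-40],-2.463],[[496,-478,-40],-2.463],[[496,-478,-40],-2.463],[[496,-478,-40],-2.463],[[496,-478,-40],-2.463],[[496,-478,-40],-2.463],[[496,-478,-40],-2.463],[[496,-478,-40],-2.463],[[496,-478,-26],-2.463],[[496,-478,-26],-2.463],[[496,-478,-26],-2.463]]'; python3 -c "
from h import *
cv2.imwrite('pics/a.png',cv2.resize(get_image('scene')[60:240,180:380],(800,720))[:600])
print(plan([.517,-.028,.187],154.5),r.observe())"
```

```text
time_s: 3.45
tcp_pos: [0.5164, -0.0283, 0.2594]
tcp_rot: [0.221, 0.975, -0.0, -0.0]
ft_force: [1.0, 0.7, 0.3]
gripper_width: 0.0879
finger_force: 0.0
(array([-0.3,  0.4, 72.7]), np.float64(-0.001), np.float64(154.45)) {'time_s': 3.5, 'joint_pos': array([-7.76142165e-02,  2.33031148e-01,  1.84160554e+00, -7.56485068e-07,
        1.06701497e+00, -1.20244937e+00]), 'dq': array([ 0.00183093, -0.00549726, -0.00420608,  0.00086001,  0.0003454 ,
       -0.0027002 ]), 'effort': array([-4.33607769e-03, -4.18487549e+01, -2.66776890e+01,  1.10944433e-02,
        7.94556853e-02,  1.54110650e-02]), 'tcp_pos': array([ 0.51661081, -0.02824132,  0.2596605 ]), 'tcp_rot': array([ 2.21137219e-01,  9.75242703e-01, -4.60128099e-06, -2.91429831e-05]), 'ft_force': array([ 0.18964711,  0.64384487, -1.21234224]), 'moment': array([ 0.07621261, -0.0901292 ,  0.05334138]), 'finger_force': 0.0, 'gripper_width': 0.08811593129794743}
```

View pics/a.png

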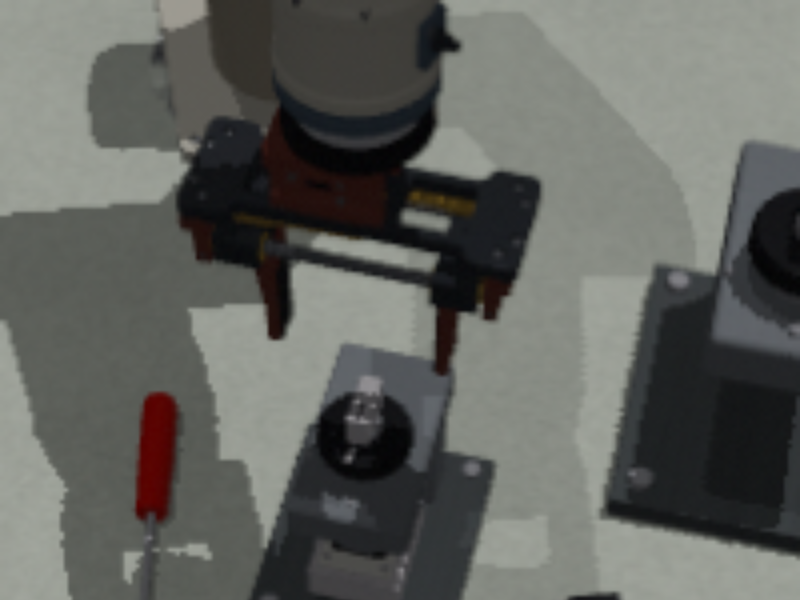

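The gripper stands centred above the small clamp's knob (crop 365,410), with one finger on each side of the bar. Next I lower it and close on the bar.

```bash
python3 -m pendant '[[[0,0,40],0],[[0,0,65],0],[[0,0,72],0],[[0,0,72],0]]' ; python3 -m pendant '[[[0,0,0],0],[[0,0,0],0],[[0,0,0],0],[[0,0,0],0],[[0,0,0],0],[[0,0,0],0],[[0,0,0],0],[[0,0,0],0]]' 1;  python3 -c "
from h import *
s=r.observe();print(s['ft_force'].round(2),s['moment'].round(3),plan([.517,-.028,.187],154.5),s['gripper_width'],s['finger_force'])"
```

```text
time_s: 4.0
tcp_pos: [0.5169, -0.0281, 0.1879]
tcp_rot: [0.221, 0.975, 0.0, 0.0]
ft_force: [0.0, 0.4, -0.6]
gripper_width: 0.0882
finger_force: 0.0
time_s: 5.0
tcp_pos: [0.5169, -0.0275, 0.1877]
tcp_rot: [0.221, 0.975, 0.001, 0.0]
ft_force: [0.9, 1.0, -0.6]
gripper_width: 0.0136
finger_force: 30.0
[ 0.9   1.05 -0.6 ] [ 0.074 -0.173  0.252] (array([-0.3, -0.4,  0.7]), np.float64(-0.0), np.float64(154.5)) 0.013589919652187504 29.986473619937897
```

```bash
cat > q.py <<'E'
from h import *
s=r.observe();M=R.from_quat(s["tcp_rot"]).as_matrix()
print("t",round(s["time_s"],2),"yaw",np.degrees(np.arctan2(M[1,0],M[0,0])).round(2),"turn",round(np.radians(154.5-np.degrees(np.arctan2(M[1,0],M[0,0]))),3),"F",s["ft_force"].round(1),"Mz",s["moment"].round(3),"tau6",s["effort"][5].round(3),"p",s["tcp_pos"].round(4))
E
python3 -m pendant '[[[0,0,0],0.04],[[0,0,0],0.08]]' >/dev/null; python3 q.py
python3 -m pendant '[[[0,0,0],0.04],[[0,0,0],0.08]]' >/dev/null; python3 q.py
python3 -m pendant '[[[0,0,0],0.04],[[0,0,0],0.08]]' >/dev/null; python3 q.py
python3 -m pendant '[[[0,0,0],0.04],[[0,0,0],0.08]]' >/dev/null; python3 q.py
```

```text
t 5.25 yaw 149.88 turn 0.081 F [ 1.4  5.3 -1. ] Mz [ 0.708 -0.344  0.273] tau6 -0.118 p [ 0.5169 -0.0275  0.1877]
t 5.5 yaw 145.3 turn 0.16 F [ 1.5  4.3 -0.9] Mz [ 0.732 -0.387  0.327] tau6 -0.115 p [ 0.517  -0.0274  0.1877]
t 5.75 yaw 140.71 turn 0.241 F [ 2.   5.9 -1.7] Mz [ 0.85  -0.388  0.306] tau6 -0.115 p [ 0.517  -0.0273  0.1877]
t 6.0 yaw 136.13 turn 0.321 F [ 2.7  6.1 -1.9] Mz [ 0.908 -0.487  0.276] tau6 -0.115 p [ 0.5171 -0.0272  0.1877]
```

```bash

python3 -m pendant '[[[0,0,0],0.04]]' >/dev/null; python3 q.py
python3 -m pendant '[[[0,0,0],0.04]]' >/dev/null; python3 q.py
python3 -m pendant '[[[0,0,0],0.04]]' >/dev/null; python3 q.py
python3 -m pendant '[[[0,0,0],0.04]]' >/dev/null; python3 q.py
```

```text
t 6.12 yaw 133.83 turn 0.361 F [ 2.5  4.2 -1.8] Mz [ 0.953 -0.445  0.319] tau6 -0.115 p [ 0.5171 -0.0272  0.1877]
t 6.25 yaw 131.55 turn 0.401 F [ 2.1  6.  -2.1] Mz [ 0.968 -0.502  0.337] tau6 -0.115 p [ 0.5171 -0.0272  0.1877]
t 6.38 yaw 129.25 turn 0.441 F [ 2.7  5.7 -2. ] Mz [ 1.004 -0.533  0.294] tau6 -0.114 p [ 0.5172 -0.0271  0.1877]
t 6.5 yaw 126.96 turn 0.481 F [ 3.6  6.1 -2.7] Mz [ 1.007 -0.499  0.263] tau6 -0.114 p [ 0.5172 -0.0271  0.1877]
```

```bash

python3 -m pendant '[[[0,0,0],0.04]]' >/dev/null; python3 q.py
python3 -m pendant '[[[0,0,0],0.04]]' >/dev/null; python3 q.py
python3 -m pendant '[[[0,0,0],0.04]]' >/dev/null; python3 q.py
python3 -m pendant '[[[0,0,0],0.04]]' >/dev/null; python3 q.py
```

```text
t 6.62 yaw 124.67 turn 0.521 F [ 2.2  6.2 -3. ] Mz [ 1.104 -0.527  0.268] tau6 -0.113 p [ 0.5173 -0.027   0.1877]
t 6.75 yaw 122.38 turn 0.561 F [ 3.4  6.6 -2.2] Mz [ 1.049 -0.601  0.312] tau6 -0.078 p [ 0.5173 -0.027   0.1877]
t 6.88 yaw 120.09 turn 0.601 F [ 1.9  6.4 -2. ] Mz [ 1.132 -0.591  0.403] tau6 -0.047 p [ 0.5173 -0.027   0.1877]
t 7.0 yaw 117.8 turn 0.641 F [ 3.5  6.5 -2.1] Mz [ 1.142 -0.659  0.366] tau6 -0.017 p [ 0.5174 -0.027   0.1877]
```

```bash

python3 -m pendant '[[[0,0,0],0.04]]' >/dev/null; python3 q.py
python3 -m pendant '[[[0,0,0],0.04]]' >/dev/null; python3 q.py
```

```text
t 7.12 yaw 115.51 turn 0.68 F [ 4.   6.8 -3.3] Mz [ 1.161 -0.609  0.46 ] tau6 0.013 p [ 0.5174 -0.027   0.1877]
t 7.25 yaw 113.23 turn 0.72 F [ 4.5  6.9 -3.6] Mz [ 1.197 -0.696  0.51 ] tau6 0.043 p [ 0.5175 -0.0269  0.1877]
```

```bash

python3 -m pendant '[[[0,0,0],0.01],[[0,0,0],0.01],[[0,0,0],0.01]]' >/dev/null; python3 q.py
python3 -m pendant '[[[0,0,0],0],[[0,0,0],0],[[0,0,0],0],[[0,0,0],0],[[0,0,0],0],[[0,0,0],0]]' 0 ; python3 q.py
```

```text
t 7.62 yaw 112.73 turn 0.729 F [ 4.   6.7 -3.3] Mz [ 1.16  -0.658  0.453] tau6 0.439 p [ 0.5175 -0.0269  0.1877]
time_s: 8.38
tcp_pos: [0.5166, -0.0281, 0.1877]
tcp_rot: [0.554, 0.832, -0.0, -0.0]
ft_force: [-0.4, 0.5, -0.6]
gripper_width: 0.0704
finger_force: 0.0
t 8.38 yaw 112.69 turn 0.73 F [-0.4  0.5 -0.6] Mz [-0.025 -0.118 -0.001] tau6 -0.0 p [ 0.5166 -0.0281  0.1877]
```

```bash
python3 -c "
from h import *
print(plan([.5177,-.0268,.153],112.7))
cv2.imwrite('pics/b.png',cv2.resize(get_image('top')[205:285,240:347],(800,598),interpolation=cv2.INTER_CUBIC))"
```

```text
(array([ 0.8,  1.6, 34.7]), np.float64(-0.0), np.float64(112.69))
```

View pics/b.png

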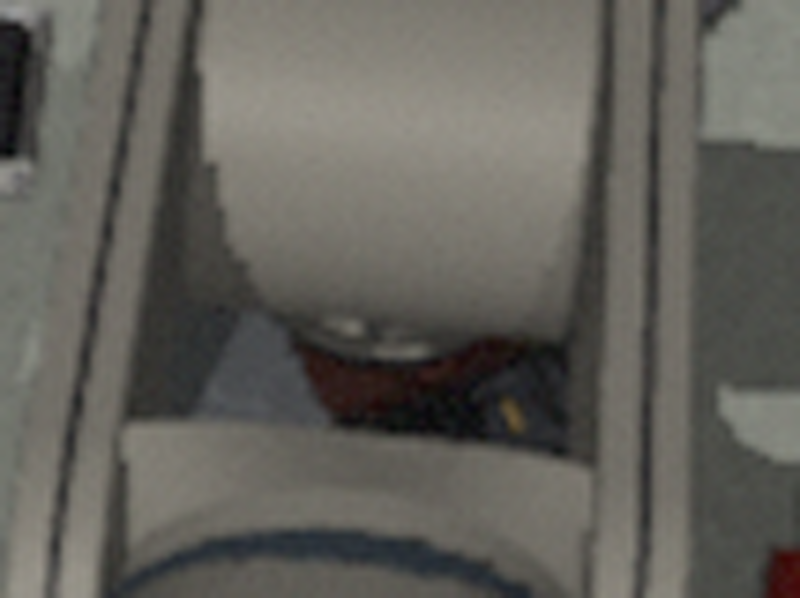

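The arm hides the clamp in this view, so it shows nothing useful. The ring-grip geometry is already settled, so I go on: open fully, lower, then close on the ring.

```bash
python3 -m pendant '[[[0,0,0],0],[[0.8,1.6,0],0],[[0.8,1.6,0],0],[[0.8,1.6,12],0],[[0.8,1.6,24],0],[[0.8,1.6,34],0],[[0.8,1.6,34],0]]' 0; python3 -m pendant '[[[0,0,0],0],[[0,0,0],0],[[0,0,0],0],[[0,0,0],0],[[0,0,0],0]]' 1; python3 q.py
```

```text
time_s: 9.3
tcp_pos: [0.517, -0.0267, 0.1524]
tcp_rot: [0.554, 0.832, -0.001, -0.001]
ft_force: [0.1, 1.3, -0.4]
gripper_width: 0.0879
finger_force: 0.0
time_s: 9.93
tcp_pos: [0.5177, -0.0268, 0.1539]
tcp_rot: [0.554, 0.832, -0.0, 0.0]
ft_force: [-1.4, -0.9, 4.1]
gripper_width: 0.0575
finger_force: 30.0
t 9.93 yaw 112.69 turn 0.73 F [-1.4 -0.9  4.1] Mz [-0.235  0.208  0.07 ] tau6 0.037 p [ 0.5177 -0.0268  0.1539]
```

```bash
python3 -m pendant '[[[0,0,0],0.07],[[0,0,0],0.14],[[0,0,0],0.21]]' >/dev/null; python3 q.py
python3 -m pendant '[[[0,0,0],0.07],[[0,0,0],0.14],[[0,0,0],0.21],[[0,0,0],0.28],[[0,0,0],0.35],[[0,0,0],0.42],[[0,0,0],0.49]]' >/dev/null; python3 q.py
python3 -m pendant '[[[0,0,0],0.07],[[0,0,0],0.14],[[0,0,0],0.21],[[0,0,0],0.28],[[0,0,0],0.35],[[0,0,0],0.42],[[0,0,0],0.49]]' >/dev/null; python3 q.py
```

```text
t 10.3 yaw 100.55 turn 0.942 F [-0.9 -0.7  3.1] Mz [-0.088  0.084  0.238] tau6 -0.532 p [ 0.5179 -0.0267  0.1539]
t 11.18 yaw 72.48 turn 1.432 F [ 1.3 -1.   1.4] Mz [-0.175 -0.173  0.206] tau6 -0.528 p [ 0.5185 -0.0268  0.154 ]
t 12.05 yaw 44.41 turn 1.921 F [ 2.8 -2.2 -0.3] Mz [-0.417 -0.453  0.186] tau6 -0.525 p [ 0.519  -0.0271  0.154 ]
```

```bash
python3 -m pendant '[[[0,0,0],0.04],[[0,0,0],0.08]]' >/dev/null; python3 q.py
python3 -m pendant '[[[0,0,0],0.03]]' >/dev/null; python3 q.py
python3 -m pendant '[[[0,0,0],0.03]]' >/dev/null; python3 q.py
```

```text
t 12.3 yaw 39.95 turn 1.999 F [ 5.3  1.3 -2.8] Mz [ 0.251 -0.652  1.259] tau6 0.947 p [ 0.5192 -0.0271  0.154 ]
t 12.43 yaw 38.26 turn 2.029 F [ 6.8  1.3 -4.3] Mz [ 0.21  -1.154  1.167] tau6 0.948 p [ 0.5196 -0.0269  0.1541]
t 12.55 yaw 36.54 turn 2.059 F [ 5.3 -2.6 -0.3] Mz [-0.439 -0.812  0.295] tau6 0.398 p [ 0.5198 -0.0268  0.1541]
```

```bash
python3 -m pendant '[[[0,0,0],0],[[0,0,0],0],[[0,0,0],0],[[0,0,0],0],[[0,0,0],0],[[0,0,0],0],[[0,0,-10],0],[[0,0,-30],0],[[0,0,-60],0],[[0,0,-110],0],[[0,-60,-130],0],[[0,-120,-130],0],[[0,-180,-130],0],[[0,-220,-130],0],[[0,-220,-130],0]]' 0; python3 -c "
from h import *
for c,b in(('top',(215,275,260,325)),('scene',(145,205,240,305))):
    im=get_image(c);cv2.imwrite(f'pics/{c}9.png',im)
    for x in landmark_of('ring_pointer',c): print(c,x['position'],x['confidence'],atz(x['position'],c,.168).round(4))
f=lambda p,b:cv2.resize(cv2.imread(p)[b[0]:b[1],b[2]:b[3]],(400,369),interpolation=cv2.INTER_CUBIC)
cv2.imwrite('pics/z.png',np.hstack([f('pics/top9.png',(215,275,260,325)),f('pics/scene9.png',(145,205,240,305))]))
";python3 q.py
```

```text
time_s: 14.42
tcp_pos: [0.3856, 0.1516, 0.2845]
tcp_rot: [0.949, 0.315, 0.0, -0.0]
ft_force: [-0.0, -0.2, 0.6]
gripper_width: 0.0879
finger_force: 0.0
top [155.3, 255.2] 0.82 [0.4881 0.2688 0.168 ]
top [444.8, 118.7] 0.66 [ 0.8158 -0.3777  0.168 ]
scene [385.5, 122.8] 0.84 [0.4353 0.2952 0.168 ]
scene [259.4, 164.2] 0.62 [ 0.5084 -0.0546  0.168 ]
scene [131.4, 286.2] 0.58 [ 0.7676 -0.3707  0.168 ]
t 14.62 yaw 36.44 turn 2.061 F [-0.1  0.2 -0.3] Mz [-0.042 -0.008 -0.003] tau6 -0.006 p [0.3877 0.1496 0.284 ]
```

View pics/z.png

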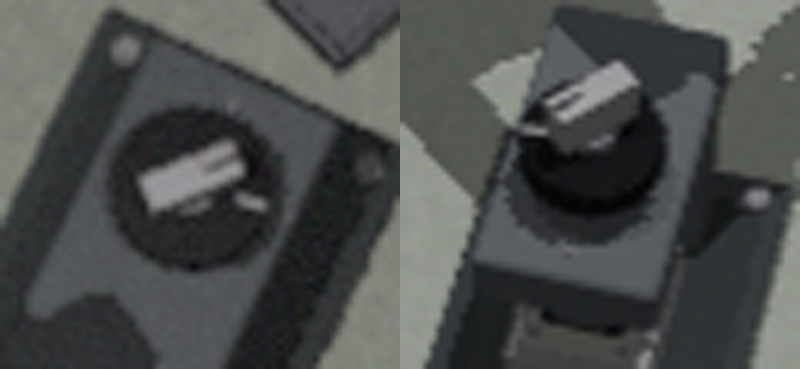

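```bash
python3 -c "
from h import *
a=np.array([.5175,-.027])
def ang(u,v,c,z,r0,c0):
    p=atz((c0+(u+.5)/6.154-.5,r0+(v+.5)/6.154-.5),c,z)[:2]-a; print(c,(p*1000).round(1),np.degrees(np.arctan2(p[1],p[0])).round(1))
ang(230,122,'top',.168,215,260);ang(168+400-400,178,'scene',.168,145,240)
ang(252,203,'top',.168,215,260);ang(535-400,130,'scene',.168,145,240)
print('mark');ang(232,103,'top',.136,215,260)
for c,(x0,x1,y0,y1),th in(('top',(280,302,225,258),120),):
    g=cv2.cvtColor(cv2.imread(f'pics/{c}9.png'),cv2.COLOR_BGR2GRAY)[y0:y1,x0:x1]
    n,l,st,ce=cv2.connectedComponentsWithStats((g>th).astype(np.uint8))
    k=1+np.argmax(st[1:,4]);pts=np.argwhere(l==k)[:,::-1]+[x0,y0]
    W=np.array([atz(p,c,.197)[:2] for p in pts])*1000
    m=W.mean(0);w,v=np.linalg.eigh(np.cov((W-m).T));d=v[:,1]*np.sign(v[0,1])
    print(c,len(pts),m.round(1),'ang',np.degrees(np.arctan2(d[1],d[0])).round(1))
"
```

```text
top [ 22.8 -14.7] -32.8
scene [ 21.5 -14.3] -33.7
top [ -6.3 -23. ] -105.3
scene [ -3.7 -23.3] -99.1
mark
top [ 34.5 -15.9] -24.7
top 76 [516.2 -26.4] ang -67.2
```

The pointer (top crop 252,203) now stands about 1.35 rad clockwise of the free mark, and I felt the end stop. The bar is still at -67°, where I left it. The arm is clear, so I hand in the job.

```bash
python3 -c "
from station import workorder
print(workorder.job_done())"
```

```text
the job is handed in; nothing more can be done
None
```

I set the pad to about 33 N by feel, turned the ring to its locked end stop without moving the knob, and handed the job in at about 15 s with the arm clear and nothing else touched; no verdict was returned.

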